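# Float check of a pack tester's docking plate

## Robot

A 6-joint arm with a two-finger parallel gripper is mounted at the origin on the work surface. World frame = base frame: x ahead of the robot, y to its left, z up, the work surface at z = 0. Lengths are in m, angles in rad, forces in N, time in s.
With the tool pointing down it reaches from about 0.15 to 0.775 m from the base axis. Payload 6.1 kg.
Tool frame: the origin (TCP) lies on the front face of the gripper's body, between the roots of the fingers; the fingertips stand bot.tip_extent ahead of it and the grasp point (between the pads) lies 54 mm ahead of it (bot.tip_extent is the distance from the TCP to the fingertips, in m); z points along the fingers, y is the line along which they close (so a half turn about z gives the same grasp; the last joint's range is limited). The gripper opens to 85 mm and grips with 20 to 120 N. Pads are 22 mm wide; open, the fingers measure 114 mm over their backs; the gripper's body (76 mm by 85 mm) begins 54 mm behind the grasp point. The pads swing forward as they close: fully open they stand 13 mm farther back than shut.
Start: joints at [-1.253, 0.126, -0.04, 1.405, 0, 1.571], TCP at [0.164, -0.499, 0.304] pointing down, gripper open.
Joint ranges: [-2.72, 2.72], [-0.95, 1.95], [-1.27, 1.35], [-1.78, 2.02], [-1.46, 1.47], [-3.14, 3.14]. Speed limits (rad/s): [2.39, 2.39, 3.01, 3.14, 3.14, 3.14].

## Interface

Orientations are given as a 3x3 rotation matrix whose columns are the frame's x, y, z axes.
In Python, from bench import bot, viewer, finder gives the robot as it stands.
- The arm moves only by the tool apply_moves, never from a script. Its argument "moves" is a list of rows, each a list of 4 numbers: the shift along the tool's x, y, z in mm, then the turn about the tool's z in rad. In form: [[tx, ty, tz, roll], ...]. A call has 1 to 10 rows; each row shifts and turns the commanded pose from where the row before left it, along the tool's axes as they then stand; what a row does not reach is not made up. A row lasts 1/10 s, in which the tool goes at most 50 mm and 8.59 degrees, less where a joint would pass 70% of its speed; a pose out of reach is approached as far as the arm can. A call with a gripper value outside its range is refused whole. "jaw" is the finger opening in mm, from 0 to 85.4, set as the call begins (left out, the last holds). The fingers move at their own pace and stop on an object; "newtons" is the grip in N (left out, the last holds). Time passes only in rows, so rows that do not move let the fingers close. It gives the time, the measured TCP pose, the force and the opening at its end, in the units of the state.
- bot.get_state(): the state, without advancing time (a new reading comes with each control period).
- viewer.grab_frame(name): name is "side" or "top"; returns a dict with "color" (400x640x3 uint8, red, green, blue), "K" (3x3 intrinsics, pixels), "dist_coeffs" ([k1, k2, p1, p2, k3] as OpenCV has them; the pictures are not rectified), "world_from_camera" (4x4, takes a point from camera to world coordinates). Camera axes: x right, y up, looking along -z (the intrinsics and any distortion apply to the point x, -y, -z); pixel columns grow to the right and rows downward; lengths in m; the calibration is good to about 2 mm. A picture is of the moment at which its call begins. There is no depth.
- bot.finish_job(): hands the job in, once; it reports no verdict.
Trained networks look in the newest picture that a camera, given by its name, has taken for a name from the list of things; names that differ only in an ending like _2 or _b are one class to them, and where a whole thing is asked for, a point or a joint stands for the part that bears it (a point fixed in the world has none). Each returns a list of dicts, best first, with "conf" (0 to 1); they miss things now and then, are a little off and sometimes report something else, mostly with a low value. They report only what shows in the picture. A call takes as long as a camera call.
- finder.boxes_of(camera, query): "rect" ([left, top, right, bottom] in pixels, round what is visible of it).
- finder.outline_of(camera, query): "region" (400x640 bool, what is visible of it) and "rect" ([left, top, right, bottom] in pixels, round what is visible of it).
The state is a dict: "time_s": time; "q": joint angles; "joint_vel": joint speeds; "effort": joint torques, N m; "tcp_pos": TCP position; "eef_rot": TCP orientation; "force": force on the tool from outside, world axes, zero at the start; "wrist_torque": the same for the moment, N m; "gripper_width": finger opening in m.
Only numpy, scipy, OpenCV 4.12 (cv2) and the standard library are available. Lean on these libraries where they do the work, as an engineer would, in place of code of your own. Each camera call takes 0.05 s, during which the arm holds its last target. There are 200 camera calls.

## Task

Check the float of the docking plate on the battery-pack tester. With a fingertip, push the lock lever fully aside so that its tongue no longer props the plate; then press the plate down at the rubber thumb pad on its sprung corner until the pointer stands level with the index clip on the scale, not past it, keep it there for about a second, and ease the plate slowly back up to rest without letting it snap. Only push: do not take the knob between the fingers, touch neither the pointer nor the clip, leave the lever open, and leave the cells, tools and parts around the tester where they are.

Things in the scene. Friction and masses are not known exactly. Their poses are not given: they have to be found in the camera images.
- tester: Tester: aluminium base 210 x 305 x 12 mm on feet, fixed to the bench, spanning x -105..105, y -120..185 mm, top at z = 22. Origin on the bench surface; x points away from the robot, y left (at yaw 0), z up. All offsets below are mm in this frame. It carries the docking plate, the scale and the lock lever.
- float_plate (a joint): Tilt of the docking plate, rad: 0 = level, at rest; grows as the thumb pad goes down; stop at 0.19. Aluminium plate x -80..80, y -105..75, top z = 80 at rest; rocks about a line parallel to x at y = -95, z = 70. A spring lifts it: at the pad about 5 N starts it moving, 10 to 16 N holds it at the clip. With the lock tongue beneath, it gives only 1 or 2 mm.
- plate_connector (a point): Top centre of the black connector block with brass blades that stands on the docking plate (blades' top z = 110; block x -47..31, y -40..0). Two guide pins 14 mm thick stand at x = +/-62, y = -62 (top z = 114), and a stop bolt's head, 13 mm across, at x = 18, y = 66 (top z = 87).
- thumb_pad (a point): Centre of the top of the round black rubber thumb pad, 28 mm across, 4 mm high, on the plate's sprung corner, far left (x = 58, y = 53, z = 84 at rest), 148 mm from the hinge line. Press here, straight down. Moves with the plate.
- pointer_tip (a point): Dark steel pointer blade, 66 mm long, 3 mm thick, reaching in +y from the plate's edge beside the thumb pad to the scale. The point is its tip (x = 68, y = 130, z = 76 at rest), 225 mm from the hinge line, so it drops about 1.5 times as far as the pad. Not to be touched.
- index_mark (a point): Nose of the black index clip at mid-height: the mark for the pointer's tip, which it faces. The clip (12 x 32 x 10 mm) sits on an upright white rule (30 mm wide, x = 68, y = 135..165, top z = 108, graduations every 5 mm), set 16 to 32 mm below the pointer's rest height, different each time. Not to be touched.
- lock_lever (a joint): Angle of the lock lever, rad: 0 = locked (tongue under the plate's left edge, knob arm pointing to +y); grows as the knob is pushed to +x and round, clockwise from above; stop at 1.4. Stays where it is left (about 1 N at the knob). The tongue is clear of the plate above 1.05; fully aside is 1.15 or more.
- lock_knob (a point): Centre of the top of the black round knob, 16 mm across, standing 37 mm high (z = 71..108) on the end of the steel lock lever, 50 mm from its pivot. At angle a it is at the pivot plus 50 mm x (sin a, cos a) in the tester's x, y.
- lock_pivot (a point): Pivot of the lock lever (vertical axis) at x = -48, y = 118, z = 67. The lever bar is 18 mm wide, 8 mm thick; its tongue reaches 71 mm from the pivot on the side opposite the knob.
- cell_a: Bystander: battery cell standing upright, 21 mm across, 70 mm high, origin at its foot; just beyond the tester's far edge.
- cell_b: Bystander: the same kind of cell, standing just in front of the tester's near edge, towards its left.
- driver: Bystander: screwdriver 190 mm long, lying in front of the tester's near edge, origin under its middle.
- tape: Bystander: roll of tape lying flat, 80 mm across, 20 mm high, beyond the tester's far edge to the left; origin under its centre.
- board: Bystander: green circuit board 100 x 56 mm, 12 mm high, lying beyond the tester's far edge to the right; origin under its centre.
- screw_bin: Bystander: blue open bin of screws 160 x 110 x 60 mm on the bench left of the tester; origin under its centre.
- adhesive: Bystander: white bottle 44 mm across, 130 mm high, on the bench left of the tester; origin under its centre.
- pack: Bystander: half-built battery pack on an orange tray 200 x 150 mm, 110 mm high, on white foam right of the tester; origin under its centre.

How it is judged:
On the way, in this order (a step that is already met when the one before it is completed fails the run):
1. the lock lever has been pushed fully aside (1.15 rad or more) (value of joint lock_lever above 1.15 rad), for 0.1 s.
2. the pointer is held level with the index clip (tip within 5 mm of the mark in height, inside the clip's thickness) for half a second (z of pointer_tip in the frame of index_mark between -0.005 and 0.005 m and value of joint lock_lever above 1.15 rad), for 0.5 s.
3. the docking plate has come back up to rest (value of joint float_plate below 0.012 rad), for 0.1 s.
At the end, for the whole second after the job is handed in: The lock lever stays open at 1.15 rad or more, the docking plate is back up at rest (tilt under 0.012 rad), and every bystander is within 20 mm of where it stood (value of joint lock_lever above 1.15 rad and value of joint float_plate below 0.012 rad and distance of each of cell_a, cell_b, driver, tape, board, screw_bin, adhesive, pack from where it was at the start of the episode below 0.02 m); the robot touches nothing.
It fails at once if the plate is pressed too far: the pointer goes more than 10 mm below the index mark (z of pointer_tip in the frame of index_mark below -0.01 m).
It fails at once if the plate snaps back: it rises faster than 1 rad/s (about 150 mm/s at the pad) (velocity of joint float_plate below -1 rad/s).
It fails at once if the robot pushes on the pointer or the index clip (contact force between any of the fingers, the arm and float_plate_c1 above 1 N or contact force between any of the fingers, the arm and float_plate_c2 above 1 N or contact force between any of the fingers, the arm and index_clip_c0 above 1 N or contact force between any of the fingers, the arm and index_clip_c1 above 1 N).
It fails at once if the lock knob is taken between the fingers (the grasp point within 8 mm of its axis, below its top) (horizontal distance between the grasp point and lock_knob below 0.008 m and z of the grasp point in the frame of lock_knob below 0 m).
It fails at once if a bystander is knocked, lifted or carried more than 20 mm (distance of any of cell_a, cell_b, driver, tape, board, screw_bin, adhesive, pack from where it was at the start of the episode above 0.02 m).
It also fails if it takes over 48 s, if anything falls off the work surface, if the arm or the gripper's body presses on something with over 40 N, if the wrist force passes 120 N, or if a joint passes its speed limit or range.

## Working session

There is one attempt and no reset: what is moved stays moved. The work goes in short steps, Python scripts to look and compute and a tool call to move; the robot and the scene stay as the last step left them, time stands still between calls to the robot, and variables do not carry over. Pictures are saved under pics/ and viewed, on a budget of 10 in all, crops included, one or two more only if the job needs it, and the job is handed in when it is done.

Besides the shell and the picture viewer there is one more tool, called as name(argument=value, ...) on one line, values as JSON. apply_moves: Moves the arm, as the interface text tells. Its arguments: {"type":"object","properties":{"moves":{"type":"array","items":{"type":"array","items":{"type":"number"}}},"jaw":{"type":"number"},"newtons":{"type":"number"}},"required":["moves"]}

```bash
mkdir -p pics; ls; cat > h.py <<'E'
import numpy as np, cv2
from bench import bot, viewer, finder
def grab(n): return viewer.grab_frame(n)
def proj(f,P):
    T=np.linalg.inv(f["world_from_camera"]); P=np.atleast_2d(P)
    c=P@T[:3,:3].T+T[:3,3]; c=c*[1,-1,-1]
    return cv2.projectPoints(c.reshape(-1,1,3),np.zeros(3),np.zeros(3),np.array(f["K"],float),np.array(f["dist_coeffs"],float))[0].reshape(-1,2)
def ray(f,uv):
    n=cv2.undistortPoints(np.array([[uv]],float),np.array(f["K"],float),np.array(f["dist_coeffs"],float))[0,0]
    T=np.array(f["world_from_camera"]); d=T[:3,:3]@np.array([n[0],-n[1],-1]); return T[:3,3],d
def atz(f,uv,z):
    o,d=ray(f,uv); return o+d*(z-o[2])/d[2]
E
python3 - <<'E'
from h import *
s=bot.get_state(); print(s["time_s"],s["tcp_pos"],s["eef_rot"],bot.tip_extent,s["gripper_width"])
for n in ("side","top"):
    f=grab(n); cv2.imwrite(f"pics/{n}0.png",f["color"][:,:,::-1]); print(n,np.round(f["world_from_camera"],3).tolist(),f["K"][0])
    for q,z in [("thumb_pad",.084),("lock_knob",.108),("plate_connector",.11),("index_mark",.055),("pointer_tip",.076),("tester",0)]:
        for b in finder.boxes_of(n,q)[:2]:
            r=b["rect"]; uv=((r[0]+r[2])/2,(r[1]+r[3])/2); print(q,round(b["conf"],2),np.round(r),np.round(atz(f,uv,z),3))
E
```

```text
pics
0.0 [ 0.16398203 -0.49843483  0.30314064] [[ 9.49920086e-01  3.12492562e-01 -4.78631198e-04]
 [ 3.12492929e-01 -9.49918930e-01  1.48199074e-03]
 [ 8.45024877e-06 -1.55734164e-03 -9.99998787e-01]] 0.0726 0.08543076414625496
side [[0.999, 0.02, -0.04, 0.535], [-0.043, 0.674, -0.738, -0.81], [0.013, 0.739, 0.674, 0.813], [0.0, 0.0, 0.0, 1.0]] [379.26144125   0.         325.21456015]
thumb_pad 0.89 [294. 160. 354. 218.] [0.576 0.046 0.084]
lock_knob 0.66 [306. 151. 310. 173.] [0.531 0.15  0.108]
plate_connector 0.57 [296. 166. 352. 219.] [ 0.574 -0.002  0.11 ]
pointer_tip 0.64 [296. 163. 355. 218.] [0.581 0.047 0.076]
tester 0.62 [288. 147. 364. 237.] [0.587 0.129 0.   ]
top [[-0.001, 0.999, -0.049, 0.471], [-1.0, -0.002, -0.018, -0.025], [-0.018, 0.049, 0.999, 1.888], [0.0, 0.0, 0.0, 1.0]] [486.67825746   0.         324.97948774]
thumb_pad 0.65 [282. 172. 342. 216.] [0.575 0.054 0.084]
lock_knob 0.5 [267. 205. 289. 208.] [0.526 0.179 0.108]
plate_connector 0.57 [280. 170. 342. 217.] [0.574 0.057 0.11 ]
plate_connector 0.46 [324. 233. 347. 239.] [ 0.42  -0.033  0.11 ]
index_mark 0.29 [268. 205. 290. 213.] [0.519 0.182 0.055]
pointer_tip 0.6 [279. 172. 341. 216.] [0.574 0.063 0.076]
pointer_tip 0.41 [275. 144. 294. 166.] [0.721 0.159 0.076]
tester 0.69 [260. 166. 344. 226.] [0.57  0.096 0.   ]
```

```bash
python3 - <<'E'
import cv2
a=cv2.imread("pics/side0.png")[130:255,270:380]; b=cv2.imread("pics/top0.png")[140:245,235:360]
cv2.imwrite("pics/a.png",cv2.resize(a,None,fx=4.8,fy=4.8,interpolation=2)); cv2.imwrite("pics/b.png",cv2.resize(b,None,fx=5.6,fy=5.6,interpolation=2))
E
```

```text
(no output)
```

View pics/a.png

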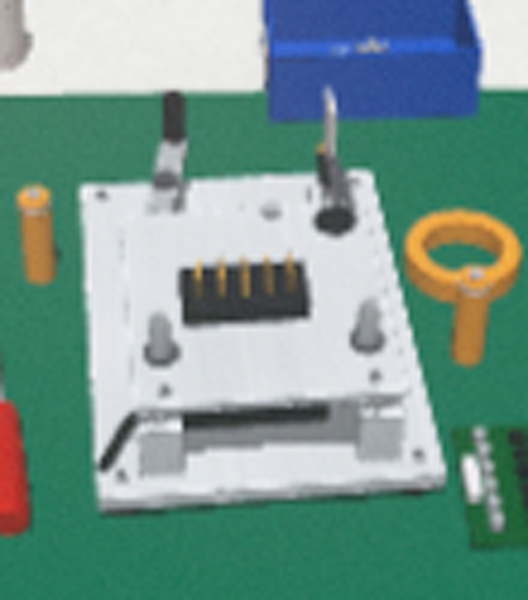

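View pics/b.png

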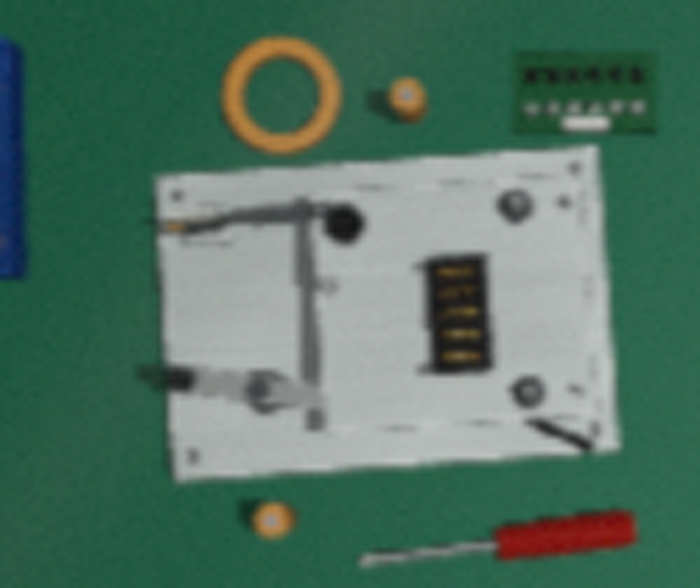

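```bash
cat > fit.py <<'E'
from h import *
from scipy.optimize import least_squares
T=[((105,185,22),(157,176)),((105,-120,22),(597,147)),((-105,-120,22),(620,450)),((-105,185,22),(177,481)),((58,53,84),(344,223)),((-8,-20,106),(458,313)),((62,-62,114),(515,205)),((-62,-62,114),(527,390))]
S=[((-105,185,22),(82,187)),((105,185,22),(372,170)),((-105,-120,22),(98,497)),((58,53,84),(335,217)),((-62,-62,114),(158,316)),((62,-62,114),(369,302))]
def conv(L,k,o): return np.array([l[0] for l in L],float)/1000, (np.array([l[1] for l in L],float)+.5)/k-.5+o
D={"top":conv(T,5.6,(235,140)),"side":conv(S,4.8,(270,130))}
def W(p,P):
    c,s=np.cos(p[2]),np.sin(p[2]); return np.atleast_2d(P)@np.array([[c,-s,0],[s,c,0],[0,0,1]]).T+[p[0],p[1],0]
if __name__=="__main__":
    F={}
    for n in D:
        fs=[grab(n) for _ in range(16)]; f=fs[0]; F[n]=f
        np.savez(f"{n}cam.npz",**{k:np.array(f[k]) for k in f}); cv2.imwrite(f"pics/{n}avg.png",np.mean([g["color"] for g in fs],0)[:,:,::-1])
    fun=lambda p:np.concatenate([(proj(F[n],W(p,D[n][0]))-D[n][1]).ravel() for n in D])
    r=least_squares(fun,[.57,.07,0],loss="soft_l1",x_scale=[.01,.01,.01]); p=r.x; print(p); np.save("p.npy",p)
    print(np.round(fun(p).reshape(-1,2),1).tolist())
    for nm,P in dict(knob=(-48,168,108),pad=(58,53,84),tip=(68,130,76),clip=(68,130,52),ruletop=(68,135,108),rulebot=(68,135,22),pivot=(-48,118,71)).items():
        w=W(p,np.array(P)/1e3); print(nm,np.round(w,4),[np.round(proj(F[n],w)[0],1).tolist() for n in F])
    for n,(x,y) in {"side":(318,150),"top":(258,162)}.items():
        im=cv2.imread(f"pics/{n}avg.png"); c=proj(F[n],W(p,[.068,.12,.065]))[0].round().astype(int)
        print(n,"crop origin",c-[15,18]); cv2.imwrite(f"pics/z{n}.png",cv2.resize(im[c[1]-18:c[1]+18,c[0]-15:c[0]+15],None,fx=16,fy=16,interpolation=cv2.INTER_CUBIC))
    a,b=[cv2.imread(f"pics/z{n}.png") for n in("side","top")]; cv2.imwrite("pics/zz.png",a.__class__ and np.hstack([a,b])[:, :])
    im=np.hstack([a,b]); cv2.imwrite("pics/zz.png",cv2.resize(im,None,fx=.8,fy=.8)); print(im.shape)
E
python3 fit.py
```

```text
[0.57309799 0.05630332 0.06529147]
[[0.2, 0.2], [0.5, -0.0], [0.1, 0.4], [-0.1, 0.1], [0.4, 0.2], [0.6, 0.2], [0.5, -0.5], [0.6, 0.3], [-0.2, -0.7], [-0.1, -0.5], [-0.0, -0.3], [0.1, -0.2], [0.4, -1.4], [0.3, -1.2]]
knob [[0.5142 0.2208 0.108 ]] [[266.5, 209.9], [302.7, 148.9]]
pad [[0.6275 0.113  0.084 ]] [[296.4, 179.6], [339.5, 174.7]]
tip [[0.6325 0.1905 0.076 ]] [[275.9, 178.5], [339.2, 161.8]]
clip [[0.6325 0.1905 0.052 ]] [[276.7, 179.1], [339.0, 167.7]]
ruletop [[0.6321 0.1955 0.108 ]] [[273.5, 177.9], [339.4, 152.9]]
rulebot [[0.6321 0.1955 0.022 ]] [[276.3, 179.9], [338.4, 173.9]]
pivot [[0.5175 0.1709 0.071 ]] [[281.2, 209.3], [304.0, 167.3]]
side crop origin [325 148]
top crop origin [264 161]
(576, 960, 3)[ WARN:0@12.270] global loadsave.cpp:1063 imwrite_ Unsupported depth image for selected encoder is fallbacked to CV_8U.
```

View pics/zz.png

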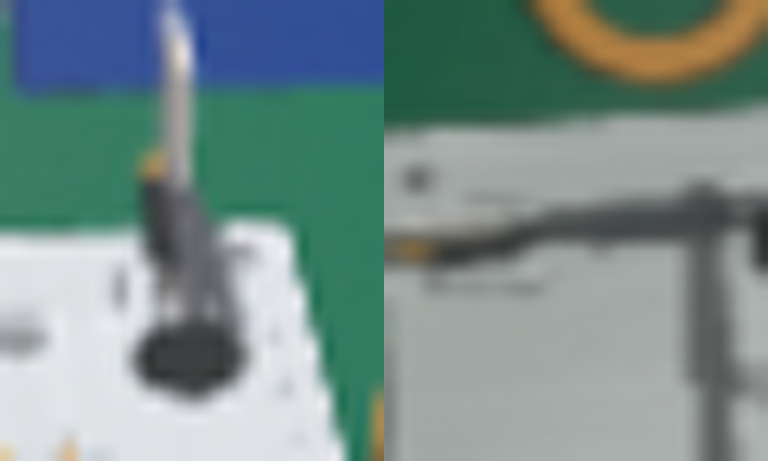

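```bash
cat > ov.py <<'E'
from h import *; from fit import W; import sys
p=np.load("p.npy"); k=20; out=[]
def load(n): d=np.load(f"{n}cam.npz"); return {q:d[q] for q in d}
def box(x0,x1,y0,y1,z0,z1): 
    c=np.array([[x,y,z] for x in(x0,x1) for y in(y0,y1) for z in(z0,z1)])/1e3
    return c,[(a,b) for a in range(8) for b in range(a+1,8) if bin(a^b).count("1")==1]
def draw(n,img,boxes,w=18,h=24,ctr=(.068,.145,.06)):
    f=load(n); o=proj(f,W(p,ctr))[0].round().astype(int)-[w//2,h//2]
    im=cv2.resize(img[o[1]:o[1]+h,o[0]:o[0]+w],None,fx=k,fy=k,interpolation=cv2.INTER_CUBIC)
    for (B,col) in boxes:
        c,e=box(*B); q=((proj(f,W(p,c))-o+.5)*k).astype(int)
        for a,b in e: cv2.line(im,tuple(map(int,q[a])),tuple(map(int,q[b])),col,1)
    return im
if __name__=="__main__":
    s=cv2.imread("pics/sideavg.png"); t=cv2.imread("pics/topavg.png")
    rule=((66.5,69.5,135,165,22,108),(0,255,0)); ptr=((66.5,69.5,64,130,74,78),(255,0,255))
    clip=lambda z:((62,74,131,163,z-5,z+5),(0,0,255))
    im=np.hstack([draw("side",s,[]),draw("side",s,[rule,ptr,clip(52)])]); 
    im2=np.hstack([draw("top",t,[],w=18,h=12,ctr=(.068,.14,.06)),draw("top",t,[rule,ptr,clip(52)],w=18,h=12,ctr=(.068,.14,.06))]) 
    cv2.imwrite("pics/ov.png",cv2.resize(np.vstack([im,im2]),None,fx=.83,fy=.83)); 
E
python3 ov.py
```

```text
(no output)
```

View pics/ov.png

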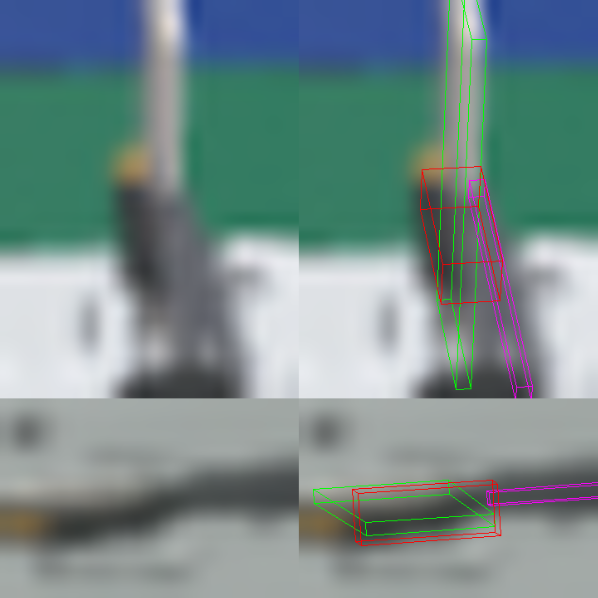

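```bash
python3 - <<'E'
from ov import *
S,T=load("side"),load("top")
s=cv2.imread("pics/sideavg.png").astype(float); t=cv2.imread("pics/topavg.png").astype(float)
def yel(im,c,r=4):
    x,y=map(int,np.round(c)); y0,x0=y-r,x-r; q=im[y0:y+r+1,x0:x+r+1]; m=np.clip(q[:,:,2]-q[:,:,0]-25,0,None)
    Y,X=np.mgrid[y0:y+r+1,x0:x+r+1]; return np.array([(m*X).sum(),(m*Y).sum()])/m.sum(),m.round().astype(int)
# expected region
for y,z in((168,52),): 
  e=W(p,[.064,y/1e3,z/1e3]); cs,ct=proj(S,e)[0],proj(T,e)[0]
us,ms=yel(s,cs,3); ut,mt=yel(t,ct,3); print(cs,us,ct,ut); print(ms,mt,sep="\n")
from scipy.optimize import least_squares
r=least_squares(lambda P:np.r_[(proj(S,W(p,P))[0]-us),(proj(T,W(p,P))[0]-ut)],[.064,.168,.052]); print("yellow tester mm",r.x*1e3,r.fun)
# render fit of clip silhouette, side: fit z, x offset with blur
g=s.mean(2); o=proj(S,W(p,[.066,.145,.055]))[0].round().astype(int)-[6,8]
print(o); print(g[o[1]:o[1]+16,o[0]:o[0]+13].round().astype(int))
for z in(46,50,54,58): print(z,[proj(S,W(p,np.array(v)/1e3))[0].round(1).tolist() for v in((62,131,z+5),(62,131,z-5),(62,163,z+5),(62,163,z-5))])
E
```

```text
[336.26962073 160.99735548] [336.59493671 160.56962025] [266.74543532 180.81456105] [265.81034483 180.        ]
[[ 0  0  0  0  0  0  0]
 [ 0  0  0  0  0  0  0]
 [ 0  0  0 10 24  0  0]
 [ 0  0  0 22 23  0  0]
 [ 0  0  0  0  0  0  0]
 [ 0  0  0  0  0  0  0]
 [ 0  0  0  0  0  0  0]]
[[ 0  0  0  0  0  0  0]
 [ 0  0  0  0  0  0  0]
 [ 0 20 29  9  0  0  0]
 [ 0  0  0  0  0  0  0]
 [ 0  0  0  0  0  0  0]
 [ 0  0  0  0  0  0  0]
 [ 0  0  0  0  0  0  0]]
yellow tester mm [ 66.41549606 171.56879876  51.08558167] [ 0.23620518 -0.01398698 -0.00746325  0.26471744]
[332 156]
[[ 93  93  93  93  96 114 147 157 107  92  92  91  91]
 [ 93  93  93  93  97 114 148 157 106  92  92  92  91]
 [ 94  94  93  93  95 114 147 157 102  92  91  91  91]
 [ 94  93  93  94 104 123 148 154  92  93  91  91  92]
 [ 94  93  93  99 119 135 143 156  93  92  92  91  92]
 [ 94  93  93  99 110 123 133 155  93  91  91  91  91]
 [ 93  93  93  88  72  84 116 131  96  92  92  91  91]
 [ 93  93  93  87  64  70  93 102 100  93  92  91  91]
 [ 94  93  93  87  68  67  87 104 103  95  92  92  91]
 [107 107 113 114  74  65  85 109 104 105 136 181 178]
 [178 179 183 172  99  61  82 103 104 117 170 220 223]
 [226 227 226 207 117  61  73 101 104 115 143 156 178]
 [226 222 213 214 160  94  80 100 104 104 125 169 191]
 [225 214 182 224 206 124 101 110 104 103 126 182 216]
 [225 208 167 224 204 130 122 115 103 103 118 179 224]
 [225 211 177 226 208 156 160 125 107 122 113 163 219]]
46 [[337.1, 167.9], [337.0, 170.3], [335.9, 162.1], [335.8, 164.5]]
50 [[337.1, 166.9], [337.0, 169.3], [335.9, 161.2], [335.8, 163.6]]
54 [[337.2, 165.9], [337.1, 168.4], [335.9, 160.2], [335.8, 162.6]]
58 [[337.2, 165.0], [337.1, 167.4], [336.0, 159.2], [335.9, 161.7]]
```

```bash
python3 - <<'E'
from ov import *
T=load("top"); t=cv2.imread("pics/topavg.png").mean(2)
print("cols 262.."); print(t[174:186,262:286].round().astype(int))
for y in (125,130,135,140,163,170): print(y,[proj(T,W(p,[x/1e3,y/1e3,.052]))[0].round(1).tolist() for x in(62,68,74)])
E
```

```text
cols 262..
[[ 84 136 163 145 118 135 158 165 165 165 164 164 163 163 162 163 162 162
  162 162 163 162 163 163]
 [ 74 131 161 142 114 135 160 165 164 162 162 162 163 163 163 163 164 163
  162 162 160 161 159 160]
 [ 65 130 164 162 156 159 165 165 154 147 147 146 149 155 157 157 157 156
  148 141 133 127 125 126]
 [ 68 130 164 167 166 163 167 168 162 159 159 146 144 146 127 112 109 106
   99  94  89  86  86  86]
 [ 68 125 159 164 168 160 153 152 144 137 134 119 101  94  85  80  78  78
   75  74  73  72  72  72]
 [ 52  92 110 108 111 109 105 103  99  93  84  71  63  69  83  89  88  89
   83  80  83  85  88  86]
 [ 56  79  97  97  96  84  66  59  59  63  64  65  87 122 144 149 149 147
  129 130 146 148 150 149]
 [ 59  86 106 108 104  88  75  74  85 106 117 121 139 161 165 162 163 163
  158 158 163 164 165 166]
 [ 67 125 154 155 150 129 128 143 147 150 154 155 160 167 162 159 164 165
  166 166 166 168 167 167]
 [ 71 135 168 167 163 140 137 145 143 144 149 145 139 139 151 163 166 166
  167 167 167 166 167 167]
 [ 67 117 156 166 166 161 160 161 160 159 161 160 158 157 162 165 166 166
  166 166 166 166 165 166]
 [ 71 110 150 164 166 165 165 165 164 165 164 165 164 164 165 166 165 165
  165 165 166 166 166 167]]
125 [[278.1, 180.6], [278.0, 179.0], [277.9, 177.4]]
130 [[276.8, 180.7], [276.7, 179.1], [276.6, 177.5]]
135 [[275.5, 180.8], [275.4, 179.2], [275.3, 177.6]]
140 [[274.1, 180.8], [274.0, 179.3], [273.9, 177.7]]
163 [[268.1, 181.3], [268.0, 179.7], [267.9, 178.1]]
170 [[266.3, 181.4], [266.2, 179.8], [266.1, 178.2]]
```

```bash
cat > rel.py <<'E'
from h import *; from fit import W
p=np.load("p.npy"); s=bot.get_state()
c,sn=np.cos(p[2]),np.sin(p[2]); d=s["tcp_pos"]-[p[0],p[1],0]
t=np.array([c*d[0]+sn*d[1],-sn*d[0]+c*d[1],d[2]-bot.tip_extent])*1e3
R=s["eef_rot"]; print("t",round(s["time_s"],2),"fingertip in tester mm",t.round(1),"yaw-rel",round(np.arctan2(R[1,0],R[0,0])-p[2],4),"tilt",R[:2,2].round(4),"F",np.round(s["force"],1),"w",round(s["gripper_width"],4))
E
python3 rel.py; python3 - <<'E'
import sys; sys.path.insert(0,'.')
import os; os.chdir('.')
from rel import *
print(W(p,[-.082,.155,.085]), "lag moves:")
P=[np.array([-48+50*np.sin(a),118+50*np.cos(a)]) for a in np.arange(-.75,.95,.15)]
print(np.round(P,1).tolist())
for n in("adhesive","screw_bin","pack"):
  for cam in("top",):
    f=grab(cam)
    for b in finder.boxes_of(cam,n)[:1]: r=b["rect"]; print(n,b["conf"],[atz(f,(r[i],r[j]),.1)[:2].round(2).tolist() for i,j in((0,1),(2,3))])
E
```

```text
t 2.3 fingertip in tester mm [-444.4 -527.1  231.3] yaw-rel 0.2525 tilt [-0.      0.0001] F [ 0.4  0.7 -0.6] w 0.0854
t 2.3 fingertip in tester mm [-444.4 -527.1  231.3] yaw-rel 0.2525 tilt [-0.      0.0001] F [ 0.4  0.7 -0.6] w 0.0854
[[0.48115972 0.20562295 0.085     ]] lag moves:
[[-82.1, 154.6], [-76.2, 159.3], [-69.7, 163.0], [-62.8, 165.8], [-55.5, 167.4], [-48.0, 168.0], [-40.5, 167.4], [-33.2, 165.8], [-26.3, 163.0], [-19.8, 159.3], [-13.9, 154.6], [-8.8, 149.1]]
adhesive 0.57 [[0.41, 0.45], [0.36, 0.39]]
screw_bin 0.59 [[0.75, 0.46], [0.59, 0.33]]
pack 0.63 [[0.69, -0.4], [0.48, -0.6]]
```

apply_moves(moves=[[0,0,0,0.126],[0,0,0,0.126],[22,-43,0,0],[22,-43,0,0],[22,-43,0,0],[22,-43,0,0],[22,-43,0,0],[22,-43,0,0],[22,-43,0,0],[22,-43,0,0]], jaw=0)

```text
time_s: 3.6
tcp_pos: [0.3172, -0.1421, 0.3042]
eef_rot: [[0.998, 0.065, 0.001], [0.065, -0.998, -0.001], [0.001, 0.001, -1.0]]
force: [1.0, -1.0, -1.0]
gripper_width: -0.0001
```

```bash
python3 rel.py
```

```text
t 3.6 fingertip in tester mm [-268.3 -181.3  231.6] yaw-rel -0.0002 tilt [ 0.0012 -0.0005] F [ 1. -1. -1.] w -0.0001
```

apply_moves(moves=[[23,-42,0,0],[23,-42,0,0],[23,-42,0,0],[23,-42,0,0],[23,-42,0,0],[23,-42,0,0],[23,-42,0,0],[23,-42,20,0],[0,0,30,0],[0,0,0,0]])

```text
time_s: 4.6
tcp_pos: [0.482, 0.1089, 0.2557]
eef_rot: [[0.982, 0.188, -0.022], [0.189, -0.979, 0.071], [-0.008, -0.074, -0.997]]
force: [-0.2, 0.0, -1.1]
gripper_width: -0.0002
```

```bash
python3 rel.py
```

```text
t 4.6 fingertip in tester mm [-87.4  58.5 183.1] yaw-rel 0.1245 tilt [-0.0216  0.0714] F [-0.2  0.  -1.1] w -0.0002
```

apply_moves(moves=[[0,0,0,0],[0,0,0,0]])

```text
time_s: 4.8
tcp_pos: [0.4835, 0.1084, 0.2611]
eef_rot: [[0.982, 0.187, -0.013], [0.187, -0.98, 0.073], [0.001, -0.074, -0.997]]
force: [1.0, 0.5, 0.5]
gripper_width: -0.0003
```

```bash
python3 rel.py; python3 -c "
from h import *
s=bot.get_state();print(np.round(s['q'],3),np.round(s['joint_vel'],2),np.round(s['effort'],1))"
```

```text
t 4.8 fingertip in tester mm [-86.1  57.9 188.5] yaw-rel 0.123 tilt [-0.0131  0.0731] F [1.  0.5 0.5] w -0.0003
[ 0.187  0.072 -0.194  1.304  0.074  3.141] [-0.   -0.01  0.01 -0.    0.    0.  ] [  0.2 -38.9  34.4   0.    0.2  -0. ]
```

apply_moves(moves=[[0,0,0,-0.149],[0,0,0,-0.149],[0,0,0,-0.149],[0,0,0,-0.149],[0,0,0,-0.149],[0,0,0,-0.149],[0,0,0,-0.149],[0,0,0,-0.149],[0,0,0,-0.149],[0,0,0,-0.149]])

```text
time_s: 5.8
tcp_pos: [0.4836, 0.1083, 0.2615]
eef_rot: [[-0.113, 0.994, -0.012], [0.991, 0.113, 0.073], [0.074, -0.003, -0.997]]
force: [-0.5, -1.2, -0.3]
gripper_width: -0.0002
```

```bash
python3 rel.py; python3 -c "
from h import *
s=bot.get_state();print(np.round(s['q'],3))"
```

```text
t 5.8 fingertip in tester mm [-85.9  57.7 188.9] yaw-rel 1.6187 tilt [-0.0119  0.0734] F [-0.5 -1.2 -0.3] w -0.0002
[ 0.187  0.072 -0.194  1.303  0.074  1.644]
```

```bash
cat > rel.py <<'E'
from h import *; from fit import W
p=np.load("p.npy"); s=bot.get_state(); R=np.array(s["eef_rot"])
c,sn=np.cos(p[2]),np.sin(p[2]); Z=np.array([[c,-sn,0],[sn,c,0],[0,0,1]])
t=Z.T@(s["tcp_pos"]+R[:,2]*bot.tip_extent-[p[0],p[1],0])*1e3
M=R.T@Z  # tester mm -> tool mm
def path(*pts):
    q=t
    for P in pts: P=np.array(P,float); print(P,"->",(M@(P-q)).round(1).tolist()); q=P
print("t",round(s["time_s"],2),"tip in tester mm",t.round(1),"F",(Z.T@s["force"]).round(1),"w",round(s["gripper_width"],4))
E
python3 -c "
from rel import *
print(M.round(3).tolist())
path((-84,154,186),(-84,154,86))
import numpy as np
path(t,*[(-48+51*np.sin(a),118+51*np.cos(a),86) for a in np.arange(-.75,.95,.15)])"
```

```text
t 5.8 tip in tester mm [-86.4  63.1 189.1] F [-0.5 -1.2 -0.3] w -0.0002
[[-0.048, 0.996, 0.074], [0.999, 0.048, -0.003], [-0.007, 0.074, -0.997]]
[-84. 154. 186.] -> [90.2, 6.8, 9.8]
[-84. 154.  86.] -> [-7.4, 0.3, 99.7]
[-86.40905144  63.1152341  189.06108565] -> [0.0, 0.0, 0.0]
[-82.76357676 155.31613231  86.        ] -> [84.0, 8.4, 109.6]
[-76.79676614 160.09211636  86.        ] -> [4.5, 6.2, 0.3]
[-70.18324224 163.92280222  86.        ] -> [3.5, 6.8, 0.2]
[-63.07153054 166.72216095  86.        ] -> [2.4, 7.2, 0.2]
[-55.62134476 168.42732497  86.        ] -> [1.3, 7.5, 0.1]
[-48. 169.  86.] -> [0.2, 7.6, -0.0]
[-40.37865524 168.42732497  86.        ] -> [-0.9, 7.6, -0.1]
[-32.92846946 166.72216095  86.        ] -> [-2.1, 7.4, -0.2]
[-25.81675776 163.92280222  86.        ] -> [-3.1, 7.0, -0.3]
[-19.20323386 160.09211636  86.        ] -> [-4.1, 6.4, -0.3]
[-13.23642324 155.31613231  86.        ] -> [-5.0, 5.7, -0.4]
[ -8.05032761 149.70210838  86.        ] -> [-5.8, 4.9, -0.5]
```

apply_moves(moves=[[45,3,5,0],[45,4,5,0],[-2,0,30,0],[-3,0,40,0],[-2,0,30,0],[0,0,0,0]])

```text
time_s: 6.4
tcp_pos: [0.478, 0.1989, 0.1536]
eef_rot: [[-0.107, 0.994, -0.019], [0.992, 0.108, 0.071], [0.073, -0.012, -0.997]]
force: [-0.8, -0.2, -0.5]
gripper_width: 0.0001
```

```bash
python3 rel.py
```

```text
t 6.4 tip in tester mm [-86.7 153.7  81.2] F [-0.9 -0.1 -0.5] w 0.0001
```

apply_moves(moves=[[4.5,8,-3,0],[4,7,0,0],[3,7,0,0],[2,7,0,0],[1.2,7.5,0,0],[0.2,7.6,0,0],[-0.9,7.6,0,0],[-2.1,7.4,0,0]])

```text
time_s: 7.2
tcp_pos: [0.5378, 0.2178, 0.1591]
eef_rot: [[-0.107, 0.994, -0.015], [0.991, 0.108, 0.073], [0.074, -0.007, -0.997]]
force: [-1.8, -0.0, 0.8]
gripper_width: -0.0
```

```bash
python3 -c "
from rel import *
path(*[(-48+51*np.sin(a),118+51*np.cos(a),86) for a in np.arange(.3,.95,.1)])"
```

```text
t 7.2 tip in tester mm [-25.4 168.9  86.7] F [-1.7  0.1  0.8] w -0.0
[-32.92846946 166.72216095  86.        ] -> [-1.9, -7.6, 0.7]
[-28.13966454 164.97411069  86.        ] -> [-1.9, 4.7, -0.2]
[-23.54929753 162.75671066  86.        ] -> [-2.4, 4.5, -0.2]
[-19.20323386 160.09211636  86.        ] -> [-2.8, 4.2, -0.2]
[-15.14489795 157.00695155  86.        ] -> [-3.2, 3.9, -0.3]
[-11.41483936 153.53204218  86.        ] -> [-3.6, 3.6, -0.3]
[ -8.05032761 149.70210838  86.        ] -> [-4.0, 3.2, -0.3]
```

apply_moves(moves=[[-4.5,3,0,0],[-4,3,0,0],[-3.5,4,0,0],[-3.5,4,0,0],[-4,3,0,0],[0,0,0,0]])

```text
time_s: 7.8
tcp_pos: [0.5568, 0.1996, 0.1577]
eef_rot: [[-0.106, 0.994, -0.014], [0.992, 0.107, 0.072], [0.074, -0.007, -0.997]]
force: [0.1, -0.6, 0.1]
gripper_width: 0.0003
```

```bash
python3 rel.py; cat > ang.py <<'E'
from ov import *
def avg(n,k=12): return np.mean([grab(n)["color"] for _ in range(k)],0)[:,:,::-1].astype(np.uint8)
E
python3 -c "
from ang import *
import ov; ov.k=10
s=avg('side',6);t=avg('top',6)
a=draw('side',s,[],w=56,h=40,ctr=(0,.13,.08)); b=draw('top',t,[],w=40,h=40,ctr=(0,.1,.08))
im=np.hstack([a,cv2.resize(b,(400,400))]); print(im.shape); cv2.imwrite('pics/l1.png',cv2.resize(im,None,fx=.8,fy=.8))"
```

```text
t 7.8 tip in tester mm [ -7.6 149.3  85.3] F [ 0.1 -0.6  0.1] w 0.0003
(400, 960, 3)
```

View pics/l1.png

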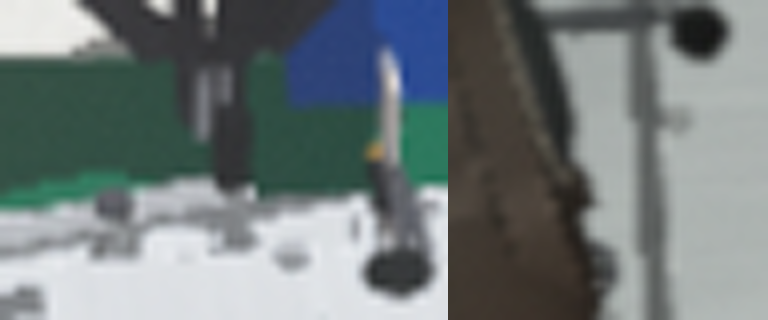

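```bash
python3 -c "
from ang import *
f=load('side'); w,h=56,40
o=proj(f,W(p,(0,.13,.08)))[0].round().astype(int)-[w//2,h//2]
for a in (1,1.1,1.15,1.2,1.3,1.4):
  x,y=-.048+.05*np.sin(a),.118+.05*np.cos(a)
  print(a,((proj(f,W(p,[(x,y,.071),(x,y,.108)]))-o+.5)*8).round().tolist())"
```

```text
1 [[214.0, 161.0], [214.0, 86.0]]
1.1 [[221.0, 167.0], [221.0, 92.0]]
1.15 [[224.0, 170.0], [224.0, 95.0]]
1.2 [[227.0, 173.0], [227.0, 98.0]]
1.3 [[232.0, 180.0], [232.0, 105.0]]
1.4 [[236.0, 187.0], [236.0, 112.0]]
```

```bash
python3 -c "
from rel import *
path((-14,156,85.3),(-14,156,130),(58,53,130),(58,53,95))"
```

```text
t 8.4 tip in tester mm [ -8.2 150.1  85.4] F [-0.3  0.3 -0.1] w 0.0001
[-14.  156.   85.3] -> [6.1, -5.5, 0.6]
[-14. 156. 130.] -> [3.3, -0.3, -44.6]
[ 58.  53. 130.] -> [-105.7, 67.5, -8.3]
[58. 53. 95.] -> [-2.6, 0.2, 34.9]
```

apply_moves(moves=[[6,-5.5,0,0],[1,0,-15,0],[2,0,-30,0],[-35,22.5,-2,0],[-35,22.5,-3,0],[-36,22.5,-3,0],[-1,0,16,0],[-1,0,15,0],[0,0,0,0],[0,0,0,0]])

```text
time_s: 9.4
tcp_pos: [0.6284, 0.1075, 0.172]
eef_rot: [[-0.107, 0.994, -0.016], [0.991, 0.108, 0.073], [0.074, -0.008, -0.997]]
force: [1.1, -1.2, 0.4]
gripper_width: -0.0001
```

```bash
python3 -c "
from rel import *
path((58,53,90),(58,53,84),(58,53,66))
from ang import *
import ov; ov.k=10
s=avg('side',6);t=avg('top',6)
a=draw('side',s,[],w=40,h=40,ctr=(0,.13,.08)); b=draw('top',t,[],w=40,h=40,ctr=(0,.1,.08))
cv2.imwrite('pics/l2.png',np.hstack([a,b]))"
```

```text
t 9.4 tip in tester mm [57.7 52.8 99.6] F [ 1.  -1.3  0.4] w -0.0001
[58. 53. 90.] -> [-0.6, 0.4, 9.6]
[58. 53. 84.] -> [-0.4, 0.0, 6.0]
[58. 53. 66.] -> [-1.3, 0.1, 17.9]
```

View pics/l2.png

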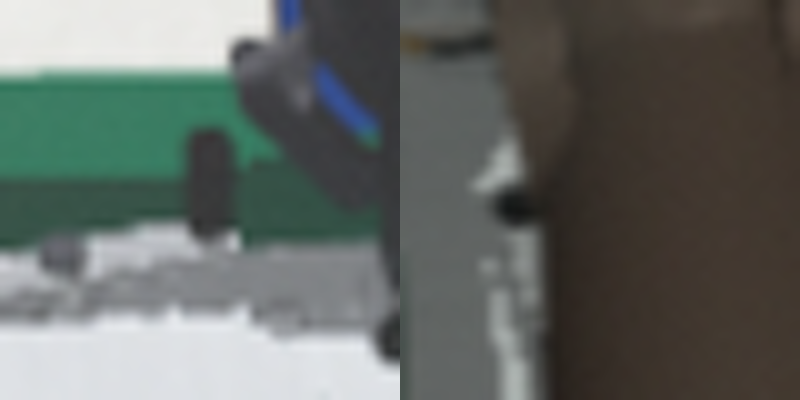

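apply_moves(moves=[[-0.3,0,4,0],[-0.3,0,4,0],[-0.3,0,3,0],[-0.3,0,3,0],[-0.2,0,3,0],[-0.2,0,3,0],[-0.2,0,2,0],[0,0,0,0]])

```text
time_s: 10.8
tcp_pos: [0.6286, 0.1073, 0.1508]
eef_rot: [[-0.107, 0.994, -0.014], [0.991, 0.108, 0.074], [0.075, -0.006, -0.997]]
force: [-3.7, -0.3, 8.9]
gripper_width: -0.0003
```

```bash
python3 rel.py
```

```text
t 10.8 tip in tester mm [58.  52.7 78.4] F [-3.7 -0.1  8.9] w -0.0003
```

apply_moves(moves=[[-0.2,0,2,0],[-0.2,0,2,0],[-0.2,0,2,0],[-0.2,0,2,0],[0,0,1.5,0],[0,0,0,0]])

```text
time_s: 11.4
tcp_pos: [0.6286, 0.1075, 0.1422]
eef_rot: [[-0.108, 0.994, -0.013], [0.991, 0.108, 0.075], [0.076, -0.005, -0.997]]
force: [-4.7, 1.3, 12.8]
gripper_width: -0.0001
```

```bash
python3 -c "
from rel import *
from ang import *
th=(84-t[2])/148; zt=76-225*np.sin(th); print('tip z est',zt)
s=avg('side',10); cv2.imwrite('pics/sp1.png',s)
s0=cv2.imread('pics/sideavg.png')
rot=lambda y,z,th:(-95+(y+95)*np.cos(th)+(z-70)*np.sin(th), 70-(y+95)*np.sin(th)+(z-70)*np.cos(th))
im=np.hstack([draw('side',s,[]),draw('side',s,[((62,74,139,166,44,54),(0,0,255)),((66.5,69.5,100,130,zt-1,zt+1),(255,0,255))])])
cv2.imwrite('pics/p1.png',im)
g=s.astype(float).mean(2); print(g[156:172,332:345].round().astype(int))"
```

```text
t 11.4 tip in tester mm [58.1 52.9 69.8] F [-4.6  1.6 12.8] w -0.0001
tip z est 54.4959135947357
[[ 57  57  56  57  55  56  56  55  54  54  54  56  54]
 [ 60  58  57  55  55  57  56  56  55  55  55  54  53]
 [ 57  57  57  56  56  55  56  55  54  54  55  55  55]
 [ 60  57  56  56  56  56  56  55  55  56  54  55  53]
 [ 63  58  57  55  55  55  55  55  55  56  55  54  54]
 [ 65  63  58  57  55  56  56  56  55  55  55  54  54]
 [ 62  64  62  59  56  56  57  55  55  55  54  54  53]
 [ 57  61  65  61  55  55  56  56  55  55  55  54  54]
 [ 56  58  61  60  56  56  55  55  56  55  55  54  54]
 [ 59  57  57  57  55  56  55  55  55  54  55  53  53]
 [ 60  59  57  56  56  57  56  55  56  61  55  53  55]
 [ 61  60  57  56  56  56  55  55  59  63  54  54  56]
 [ 59  59  60  58  55  55  56  54  57  59  54  55  55]
 [ 60  60  60  57  56  56  55  55  55  53  55  54  55]
 [ 65  65  76  77  57  56  55  57  54  56  58  56  54]
 [101 101 107 105  57  58  59  63  63  66  82  63  57]]
```

View pics/p1.png

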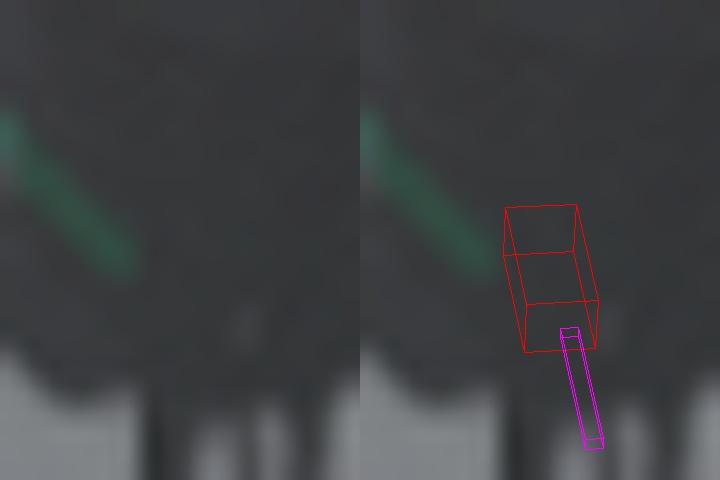

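apply_moves(moves=[[0,0,0.6,0],[0,0,0.6,0],[0,0,0,0],[0,0,0,0],[0,0,0,0],[0,0,0,0],[0,0,0,0],[0,0,0,0],[0,0,0,0],[0,0,0,0]])

```text
time_s: 12.9
tcp_pos: [0.6286, 0.1075, 0.1413]
eef_rot: [[-0.108, 0.994, -0.013], [0.991, 0.108, 0.075], [0.076, -0.005, -0.997]]
force: [-5.0, 1.2, 13.0]
gripper_width: -0.0002
```

```bash
python3 -c "
from rel import *
from ang import *
import ov; ov.k=16
t=avg('top',8); cv2.imwrite('pics/tp1.png',t)
s=avg('side',2)
cv2.imwrite('pics/p2.png',np.hstack([draw('top',t,[],w=24,h=20,ctr=(.068,.125,.05)),draw('side',s,[],w=24,h=20,ctr=(.068,.06,.05))]))"
```

```text
t 12.9 tip in tester mm [58.1 52.9 68.9] F [-4.9  1.5 13. ] w -0.0002
```

View pics/p2.png

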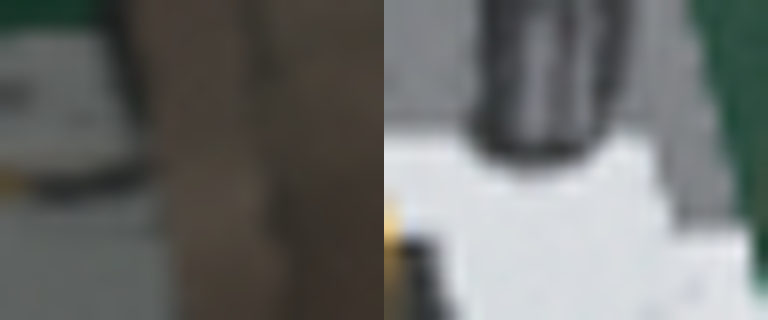

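```bash
cat > tilt.py <<'E'
from ang import *
f=load('side'); s0=cv2.imread('pics/sideavg.png').astype(np.float32)
s=np.mean([grab('side')["color"] for _ in range(10)],0)[:,:,::-1].astype(np.float32)
def rot(P,th):
    P=np.array(P,float); y,z=P[:,1]+95,P[:,2]-70; Q=P.copy(); Q[:,1]=-95+y*np.cos(th)+z*np.sin(th); Q[:,2]=70-y*np.sin(th)+z*np.cos(th); return Q
def px(P,th): return proj(f,W(p,rot(P,th)/1e3))
def best(P,lo,hi,name):
    a=px(P,0).min(0)-lo; b=px(P,0).max(0)+hi; x0,y0=a.astype(int); x1,y1=b.astype(int)
    tpl=s0[y0:y1,x0:x1]; K=8
    T=cv2.resize(tpl,None,fx=K,fy=K,interpolation=2); S=cv2.resize(s[y0-6:y1+8,x0-4:x1+4],None,fx=K,fy=K,interpolation=2)
    r=cv2.matchTemplate(S,T,cv2.TM_CCOEFF_NORMED); _,m,_,l=cv2.minMaxLoc(r); d=(l[0]/K-4,l[1]/K-6)
    print(name,"shift",d,"score",round(m,3),"pred",[(th,(px(P,th)-px(P,0)).mean(0).round(2).tolist()) for th in(.08,.10,.12,.14)])
best([(-47,-40,80),(31,-40,80),(-47,0,108),(31,0,108)],2,2,"connector")
best([(-62,-62,82),(-62,-62,114)],3,3,"pinL"); best([(62,-62,82),(62,-62,114)],3,3,"pinR")
cv2.imwrite('pics/sp2.png',s)
E
python3 tilt.py
```

```text
connector shift (-0.125, 1.875) score 0.963 pred [(0.08, [-0.06, 1.22]), (0.1, [-0.08, 1.54]), (0.12, [-0.09, 1.88]), (0.14, [-0.1, 2.21])]
pinL shift (0.0, 0.5) score 0.978 pred [(0.08, [-0.02, 0.22]), (0.1, [-0.03, 0.29]), (0.12, [-0.03, 0.36]), (0.14, [-0.04, 0.45])]
pinR shift (-0.125, 0.5) score 0.974 pred [(0.08, [-0.16, 0.23]), (0.1, [-0.2, 0.3]), (0.12, [-0.24, 0.37]), (0.14, [-0.27, 0.46])][ WARN:0@7.173] global loadsave.cpp:1063 imwrite_ Unsupported depth image for selected encoder is fallbacked to CV_8U.
```

apply_moves(moves=[[0.1,0,-1,0],[0.1,0,-1.5,0],[0.1,0,-2,0],[0.2,0,-2,0],[0.2,0,-2,0],[0.2,0,-2,0],[0.2,0,-2,0],[0.2,0,-2,0],[0.1,0,-1.5,0],[0.1,0,-1.5,0]])

```text
time_s: 14.9
tcp_pos: [0.6287, 0.107, 0.1573]
eef_rot: [[-0.107, 0.994, -0.014], [0.992, 0.108, 0.073], [0.074, -0.006, -0.997]]
force: [0.5, 0.4, -0.4]
gripper_width: -0.0001
```

apply_moves(moves=[[0.1,0,-1,0],[0.1,0,-1,0],[0.1,0,-1,0],[0.2,0,-2,0],[0.2,0,-4,0],[1,0,-15,0],[2,0,-30,0],[3,0,-40,0],[-20,-40,-10,0],[-20,-40,-5,0]])

```text
time_s: 15.9
tcp_pos: [0.5551, 0.0576, 0.2654]
eef_rot: [[-0.109, 0.994, -0.011], [0.991, 0.109, 0.073], [0.074, -0.003, -0.997]]
force: [-0.1, -0.7, -0.1]
gripper_width: 0.0001
```

apply_moves(moves=[[-30,-35,0,0],[-35,-30,0,0],[-35,-30,0,0],[-35,-30,0,0],[-35,-30,0,0],[-35,-30,0,0],[0,0,0,0],[0,0,0,0]])

```text
time_s: 16.7
tcp_pos: [0.392, -0.1665, 0.25]
eef_rot: [[-0.104, 0.994, -0.014], [0.992, 0.105, 0.073], [0.074, -0.006, -0.997]]
force: [-0.6, -0.1, -0.1]
gripper_width: 0.0002
```

```bash
python3 rel.py; python3 tilt.py 2>/dev/null; python3 -c "
import cv2,numpy as np
from h import *
t=grab('top')['color'][:,:,::-1]; s=cv2.imread('pics/sp2.png')
cv2.imwrite('pics/end.png',np.hstack([cv2.resize(s[130:255,250:385],None,fx=3,fy=3,interpolation=2),cv2.resize(t[130:255,235:360],None,fx=3,fy=3,interpolation=2)]))"
```

```text
t 16.7 tip in tester mm [-195.9 -205.2  177.6] F [-0.6 -0.  -0.1] w 0.0002
connector shift (0.0, 0.0) score 1.0 pred [(0.08, [-0.06, 1.22]), (0.1, [-0.08, 1.54]), (0.12, [-0.09, 1.88]), (0.14, [-0.1, 2.21])]
pinL shift (0.0, 0.0) score 0.997 pred [(0.08, [-0.02, 0.22]), (0.1, [-0.03, 0.29]), (0.12, [-0.03, 0.36]), (0.14, [-0.04, 0.45])]
pinR shift (0.0, 0.0) score 0.993 pred [(0.08, [-0.16, 0.23]), (0.1, [-0.2, 0.3]), (0.12, [-0.24, 0.37]), (0.14, [-0.27, 0.46])]
```

View pics/end.png

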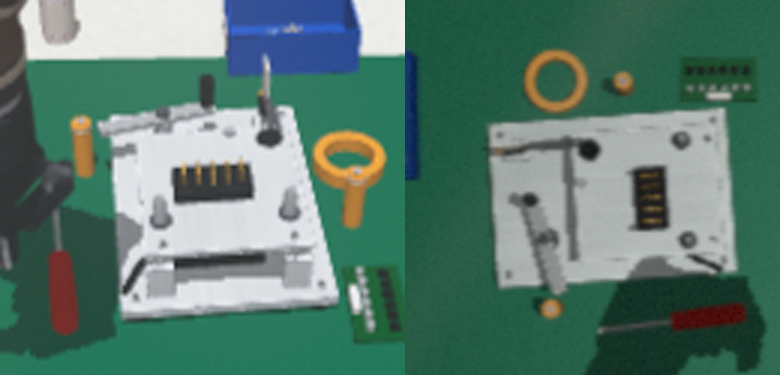

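```bash
python3 -c "
from ang import *
from scipy.optimize import least_squares
for n,uv in (('top',((530-405+.5)/3-.5+235,(200+.5)/3-.5+130)),('side',((207+.5)/3-.5+250,(80+.5)/3-.5+130))):
  f=load(n); print(n,uv,[(a,proj(f,W(p,[-.048+.05*np.sin(a),.118+.05*np.cos(a),.108]))[0].round(1).tolist()) for a in(1.1,1.2,1.3,1.4)])"
```

```text
top (276.3333333333333, 196.33333333333331) [(1.1, [273.2, 197.3]), (1.2, [274.4, 196.7]), (1.3, [275.6, 196.2]), (1.4, [276.9, 195.8])]
side (318.6666666666667, 156.33333333333334) [(1.1, [317.1, 153.0]), (1.2, [317.9, 153.8]), (1.3, [318.5, 154.6]), (1.4, [319.0, 155.5])]
```

Both views put the lever at about 1.3 to 1.35 rad. Handing in.

```bash
python3 -c "
from h import *
print(bot.finish_job())"
```

```text
the job is handed in; nothing more can be done
None
```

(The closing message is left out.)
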